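# Clamp a tool handle in the cross-drilling cradle

### The arm

A 6-joint arm with a two-finger parallel gripper is mounted at the origin on the work surface. World frame = base frame: x ahead of the robot, y to its left, z up, the work surface at z = 0. Lengths are in m, angles in rad, forces in N, time in s.
With the tool pointing down it reaches from about 0.3 to 0.775 m from the base axis. Payload 14.6 kg.
Tool frame: the origin (TCP) lies at the very end of the fingers, on their centre line; the grasp point (between the pads) lies 19 mm behind it; z points along the fingers, y is the line along which they close (so a half turn about z gives the same grasp; the last joint's range is limited). The gripper opens to 94 mm and grips with 3 to 60 N. Pads are 16 mm wide; open, the fingers measure 119 mm over their backs; the gripper's body (75 mm by 177 mm) begins 78 mm behind the grasp point.
Start: joints at [-1.299, 0.3, 1.521, -0, 1.321, -0.067], TCP at [0.183, -0.519, 0.205] pointing down, gripper open.
Joint ranges: [-3.03, 3.03], [-0.79, 2.21], [0.23, 2.52], [-1.04, 4.18], [0, 3.07], [-2.55, 2.55]. Speed limits (rad/s): [2.22, 2.22, 2.57, 3.14, 3.14, 3.14].

### API

Orientations are given as [roll, pitch, yaw] about the fixed x, y, z axes, in that order (R = Rz(yaw) Ry(pitch) Rx(roll)).
In Python, from station import ctrl, cams gives the robot as it stands. The module is installed in compiled form; this text tells all that it offers.
- The arm moves only by the tool arm_command, never from a script. Its argument "plan" is a list that holds one entry, the list of rows, each a list of 7 numbers: the shift along the tool's x, y, z in a scale on which 1.0 is 500 mm, then the turn, a rotation vector about the tool's x, y, z in a scale on which 1.0 is 360 degrees, then the closure, from -1 (fully open) to 1 (shut). A call has 1 to 12 rows; each row is the pose to reach, as a shift and turn from the pose commanded when the call began, along the tool's axes at that moment; what a row does not reach only later rows make up. A row lasts 1/10 s, in which the tool goes at most 50 mm and 8.59 degrees, less where a joint would pass 70% of its speed; a pose out of reach is approached as far as the arm can. Shift and turn numbers lie between -1 and 1, and a call with a number outside is refused. A call with a gripper value outside its range is refused whole. The fingers move at their own pace and stop on an object; "squeeze" is the grip in N (left out, the last holds). Time passes only in rows, so rows that repeat a pose let the fingers close. It gives the time, the measured TCP pose, the force, the opening and the grip force at its end, in the units of the state.
- ctrl.get_obs(): the state, without advancing time (a new reading comes with each control period).
- cams.camera(name): name is "scene" or "top" or "wrist"; returns (picture, depth): 480x640x3 uint8, blue, green, red; 480x640 float32, m along the optical axis (not along the pixel's ray), 0 where there is no reading.
- cams.camera_info(name): a dict with "fx", "fy", "cx", "cy" (pixels), "world_to_cam" (4x4, takes a point from world to camera coordinates). Camera axes: x right, y down, z forward; pixel columns grow to the right and rows downward; lengths in m; the calibration is good to about 2 mm. A picture is of the moment at which its call begins: read the wrist's pose just before it. camera_info takes no time and is no camera call; for the wrist camera it gives the pose at the moment of the call.
- ctrl.hand_in(): hands the job in; it is judged then, once.
The state is a dict: "time_s": time; "qpos": joint angles; "joint_vel": joint speeds; "tau": joint torques, N m; "ee_pos": TCP position; "eef_rot": TCP orientation; "force": force on the tool from outside, world axes, zero at the start; "moment": the same for the moment, N m; "grip_width": finger opening in m; "grip_force": force on a finger pad.
Only numpy, scipy, OpenCV 4.12 (cv2) and the standard library are available. Lean on these libraries where they do the work, as an engineer would, in place of code of your own. Each camera call takes 0.05 s, during which the arm holds its last target. There are 200 camera calls.

### The job

Get the pale handle with the brass ferrule ready for cross-drilling: lift the sprung clamp bar out of its fork and swing it right aside, lay the handle in the two V-blocks with its ferrule towards the stop, and slide it along gently but firmly until the ferrule is pressed home on the rubber-tipped stop screw. Then swing the bar back and let it down gently into its fork, so that it alone holds the handle, still up against the stop. Do not jam anything hard, do not let the bar snap down, and leave everything else where it lies.

Things in the scene. Friction and masses are not known exactly. Their poses are not given: they have to be found in the camera images.
- cradle: Green cradle fixed to the bench: plate 200 x 216 x 12 mm with two aluminium V-blocks, column, fork, stop. Origin on the bench under the middle of the V-blocks; z up, x from fork to column, y along the V-blocks' axis to the stop. V-blocks (28 mm long, at y = -50 and +50, 72 mm gap between, tops at z = 49 mm) hold the handle's axis at x = 0, z = 48 mm. Column at x = +75 mm, y = 0
- fork: Part of the cradle (same origin and axes): two upright green cheeks at x = -58 mm, 10 mm thick, inner faces 27 mm apart, tops at z = 86 mm. The clamp bar drops between them: it must rise at least 25 mm to swing, and must be within 0.02 rad of straight to go down again
- stop: Part of the cradle (same origin and axes): green bracket, inner face at y = +105 mm, top at z = 70 mm, with a steel screw on the handle's axis. Its black rubber tip, 18 mm across, faces -y and stands anywhere from y = +66 to +90 mm: set anew each time, not measured, so feel for it by sliding slowly. The rubber gives 1 mm for 5 N; 5 to 10 N is right, over 15 N is too much
- clamp_bar: Steel bar 166 x 20 x 14 mm on the column, with a black rubber pad beneath it, 75 mm from the column's axis. Origin on that axis, on the bench when the bar is fully down (it rises with the bar); -x points along the bar to the knob, along the cradle's -x when closed. Fully down, its underside is at 62 mm, top at 76 mm, pad's underside at 48 mm; on the handle it rests 15 mm higher
- bar_knob (a point): Middle of the red knob at the bar's free end, 160 mm from the column's axis: upright cylinder 28 mm across, 26 mm high, its middle 99 mm above the bench when the bar is fully down, its underside 10 mm above the bar. Grasp from above, fingers across the bar
- bar_lift (a joint): Lift of the bar in m: 0 fully down, 0.045 at the top, 0.015 on the handle. The spring in the column and the bar's weight pull it down with 9 N at the bottom, 14 N at the top: it snaps down if let go
- bar_swing (a joint): Swing of the bar in rad about the column's upright axis: 0 straight across the cradle, in the fork; grows clockwise seen from above (the knob goes from the cradle's -x side to its +y side), up to 1.75. It stays where it is left (light friction). Right aside is about a quarter turn
- handle: The work: loose pale wooden handle, 34 mm across, 153 mm long, brass ferrule 26 mm across at one end, 100 to 170 g. Origin on its axis, y along it to the ferrule: butt at y = -75, ferrule from +60 to +78 mm. It starts level on a plywood rack (two notched rests 90 mm apart), axis 40 mm above the bench, ferrule roughly to the robot's left, 104 mm beside the dark handle
- ferrule_end (a point): Centre of the end face of the handle's brass ferrule. Pressed down into the V-blocks the handle drags with several N, which is not yet the stop; carried with little weight on them it slides with 1 to 2 N
- dark_handle: Bystander: the same handle in dark wood with a steel ferrule, on the other place of the rack; leave it
- tin: Bystander: round tin with a blue lid, 71 mm across, 48 mm high
- square: Bystander: try square lying flat, wooden stock 110 mm, steel blade 150 mm, 18 mm high
- screwdriver: Bystander: orange-handled screwdriver, 200 mm, lying
- glue: Bystander: white glue bottle with a red cap, 56 mm across, 150 mm high
- tape: Bystander: yellow tape measure, 65 x 34 x 62 mm
- hammer: Bystander: hammer, 280 mm, lying
Not all that is in view belongs to the job. What is meant by the handle is not green or red, and is the larger of those in its own colour.

How it is judged:
By the outcome, as a careful person would: the job done as asked, in the order asked, and still so for the second after the job is handed in, with the robot touching nothing.
It also fails if it takes over 69 s, if anything falls off the work surface, if the arm or the gripper's body presses on something with over 40 N, if the wrist force passes 120 N, or if a joint passes its speed limit or range.

## Working session

There is one attempt and no reset: what is moved stays moved. The work goes in short steps, Python scripts to look and compute and a tool call to move; the robot and the scene stay as the last step left them, time stands still between calls to the robot, and variables do not carry over. Pictures are saved under pics/ and viewed, at most 10 in all, crops included, and the job is handed in when it is done.

Besides the shell and the picture viewer there is one more tool, called after "Request:" as name(argument=value, ...), one argument or row to a line, values as JSON. arm_command: Moves the arm, as the interface text tells. Its arguments: {"type":"object","properties":{"plan":{"type":"array"},"squeeze":{"type":"number"}},"required":["plan"]}

```bash
mkdir -p pics; cat > h.py <<'E'
import numpy as np, cv2
from station import ctrl, cams
def shot(n):
    i=cams.camera_info(n); im,d=cams.camera(n); return im,d,i
def cloud(d,i):
    v,u=np.mgrid[0:480,0:640]
    p=np.stack([(u-i['cx'])/i['fx']*d,(v-i['cy'])/i['fy']*d,d],-1)
    T=np.linalg.inv(i['world_to_cam']); return p@T[:3,:3].T+T[:3,3]
def ray(i,u,v,z):
    T=np.linalg.inv(i['world_to_cam']); r=T[:3,:3]@[(u-i['cx'])/i['fx'],(v-i['cy'])/i['fy'],1]
    return T[:3,3]+r*(z-T[2,3])/r[2]
E
python3 - <<'E'
from h import *
for n in('scene','top'):
    im,d,i=shot(n); cv2.imwrite(f'pics/{n}0.png',im); np.savez(f'{n}0.npz',im=im,d=d,T=i['world_to_cam'],k=[i[a] for a in('fx','fy','cx','cy')])
    print(n,np.linalg.inv(i['world_to_cam']).round(3).tolist(),i['fx'],(d>0).mean())
o=ctrl.get_obs();print({k:np.round(o[k],3).tolist() for k in o})
E
```

```text
scene [[-0.6, 0.672, -0.434, 1.044], [0.8, 0.502, -0.329, 0.383], [-0.004, -0.544, -0.839, 1.072], [0.0, 0.0, 0.0, 1.0]] 518.3038787895742 0.99595703125
top [[-0.002, -0.995, 0.101, 0.405], [-0.999, 0.005, 0.035, -0.035], [-0.035, -0.101, -0.994, 1.003], [0.0, 0.0, 0.0, 1.0]] 442.0685916104822 0.9960677083333334
{'time_s': 0.1, 'qpos': [-1.299, 0.3, 1.521, 0.0, 1.321, -0.067], 'joint_vel': [-0.001, -0.001, -0.001, -0.001, -0.001, 0.001], 'tau': [0.001, -53.264, -35.329, 0.071, 0.023, -0.0], 'ee_pos': [0.183, -0.519, 0.205], 'eef_rot': [-3.141, -0.0, 0.339], 'force': [-0.191, -0.586, -0.329], 'moment': [0.011, 0.001, 0.013], 'grip_force': 0.0, 'grip_width': 0.094}
```

View pics/top0.png

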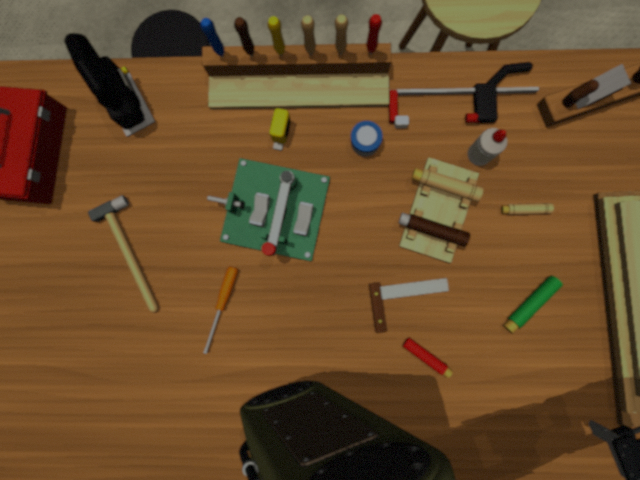

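View pics/scene0.png

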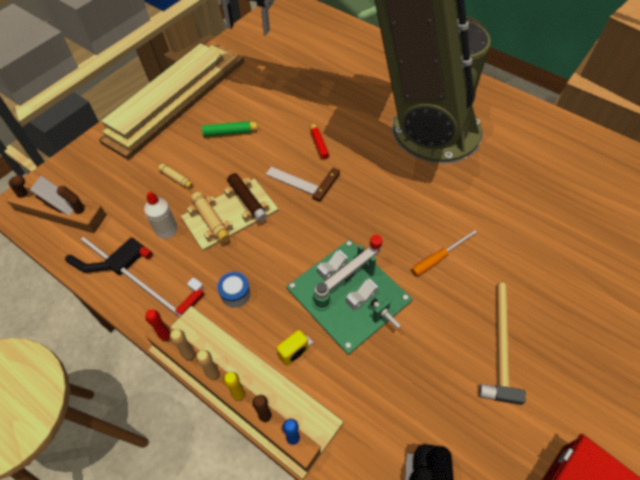

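The top view shows the cradle at about (275,210), with the column at (288,177), the knob at (268,250) and the stop on the left at (232,203). The pale handle is on the rack at (448,184), ferrule to the left. The scene view agrees: knob (376,241), column (321,292), handle (210,217).

```bash
cat > m.py <<'E'
from h import *
def load(n):
    z=np.load(n+'0.npz'); k=z['k']; return z['im'],z['d'],dict(fx=k[0],fy=k[1],cx=k[2],cy=k[3],world_to_cam=z['T'])
def box(m,r): o=np.zeros_like(m); x,y,X,Y=r; o[y:Y,x:X]=m[y:Y,x:X]; return o
def big(m):
    n,l,s,c=cv2.connectedComponentsWithStats(m.astype(np.uint8)); j=1+s[1:,4].argmax(); return l==j
R={'top':dict(cr=(205,145,345,270),kn=(255,235,285,262),ha=(405,155,490,208)),'scene':dict(cr=(280,230,420,360),kn=(362,228,390,255),ha=(180,185,238,250))}
if __name__=='__main__':
  for n in R:
    im,d,i=load(n); P=cloud(d,i); hsv=cv2.cvtColor(im,cv2.COLOR_BGR2HSV); H,S,V=cv2.split(hsv)
    g=box((H>50)&(H<90)&(S>80)&(abs(P[...,2]-.012)<.006),R[n]['cr']); q=P[g]
    rc=cv2.minAreaRect((q[:,:2]*1000).astype(np.float32)); print(n,'plate',rc,np.median(q[:,2]))
    k=big(box(((H<8)|(H>172))&(S>150),R[n]['kn'])); q=P[k]; print(' knob px',np.argwhere(k).mean(0)[::-1],k.sum(),'mean',q.mean(0).round(4),'zmax',np.percentile(q[:,2],95))
    t=q[q[:,2]>np.percentile(q[:,2],95)-.006]; print('  top pts',((t.max(0)+t.min(0))/2).round(4))
    c=box(P[...,2]>.058,R[n]['cr']); print(' max z in cradle',np.percentile(P[c][:,2],[50,90,99]).round(3))
    a=box((P[...,2]>.046)&(P[...,2]<.075),R[n]['ha'])&(S>0); q=P[a]
    print(' handle area', a.sum(), q.min(0).round(3),q.max(0).round(3), cv2.minAreaRect((q[:,:2]*1000).astype(np.float32)))
    np.save(n+'_ha.npy',q)
    # high points in cradle by height
    c=box(P[...,2]>.03,R[n]['cr']); v=P[c]
    for lo,hi in((.03,.055),(.055,.075),(.075,.095),(.095,.13)):
        w=v[(v[:,2]>lo)&(v[:,2]<hi)]; print('  ',lo,len(w), cv2.minAreaRect((w[:,:2]*1000).astype(np.float32)) if len(w)>4 else '')
    b=im[R[n]['ha'][1]:R[n]['ha'][3],R[n]['ha'][0]:R[n]['ha'][2]]; c=im[R[n]['cr'][1]:R[n]['cr'][3],R[n]['cr'][0]:R[n]['cr'][2]]
    f=lambda x:cv2.resize(x,(390,400),interpolation=cv2.INTER_CUBIC)
    cv2.imwrite(f'pics/crop_{n}.png',np.hstack([f(b),f(c)]))
E
python3 m.py; python3 -c "
import cv2,numpy as np
cv2.imwrite('pics/crops.png',cv2.resize(np.vstack([cv2.imread('pics/crop_top.png'),cv2.imread('pics/crop_scene.png')]),(585,600)))"
```

```text
top plate ((579.7518920898438, 103.49820709228516), (212.67530822753906, 196.95143127441406), 77.49042510986328) 0.012301068018360839
 knob px [268.37681159 248.8115942 ] 138 mean [0.4784 0.0999 0.1248] zmax 0.11522878292336712
  top pts [0.4483 0.0402 0.5561]
 max z in cradle [0.077 0.112 1.003]
 handle area 1003 [ 0.589 -0.369  0.046] [ 0.688 -0.205  0.075] ((656.6231689453125, -288.999267578125), (152.7837677001953, 94.72140502929688), 71.14876556396484)
   0.03 913 ((558.0460205078125, 124.56573486328125), (139.53497314453125, 221.68190002441406), 12.382493019104004)
   0.055 410 ((544.2669067382812, 130.14193725585938), (161.33441162109375, 195.35333251953125), 14.089284896850586)
   0.075 669 ((559.6423950195312, 81.39910888671875), (51.073577880859375, 184.08270263671875), 72.80287170410156)
   0.095 153 ((480.2503967285156, 101.7948989868164), (25.850021362304688, 25.80105209350586), 44.288368225097656)
scene plate ((580.2026977539062, 104.03960418701172), (213.28958129882812, 197.18350219726562), 77.63995361328125) 0.011517010582939413
 knob px [375.75177305 241.20567376] 141 mean [0.4947 0.1107 0.1285] zmax 0.11540030887013031
  top pts [0.7547 0.2374 0.5906]
 max z in cradle [0.074 0.11  1.072]
 handle area 655 [ 0.521 -0.356  0.046] [ 0.659 -0.205  0.061] ((605.4775390625, -265.40606689453125), (150.05360412597656, 117.04194641113281), 53.348960876464844)
   0.03 1189 ((632.6134033203125, 81.78067016601562), (224.08941650390625, 260.3294677734375), 52.96493148803711)
   0.055 1072 ((631.5983276367188, 97.10989379882812), (195.55259704589844, 277.94537353515625), 53.228145599365234)
   0.075 501 ((563.8309326171875, 91.3829345703125), (52.906551361083984, 176.15371704101562), 84.10150909423828)
   0.095 145 ((480.02947998046875, 103.22566223144531), (26.200014114379883, 26.754209518432617), 48.563758850097656)
```

View pics/crops.png

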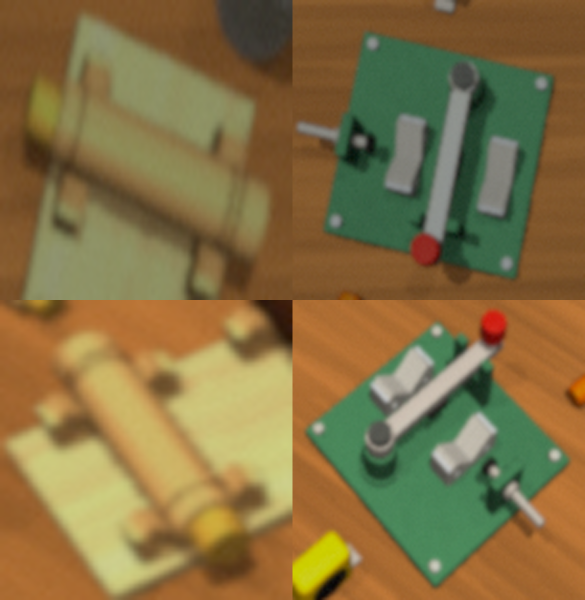

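The crops show the brass ferrule at the handle's left (+y) end and the rubber tip and bracket on the cradle's +y side. Next I measure the handle axis, V-blocks and column in both views.

```bash
python3 - <<'E'
from m import *
O=np.array([.563,.0842]);ex=np.array([.9765,-.2155]);ey=np.array([.2155,.9765])
for n in R:
    im,d,i=load(n); P=cloud(d,i); H,S,V=cv2.split(cv2.cvtColor(im,cv2.COLOR_BGR2HSV))
    print(n)
    Q=P.reshape(-1,3); c=np.stack([(Q[:,:2]-O)@ex,(Q[:,:2]-O)@ey,Q[:,2]],1)*1000
    h,s=H.ravel(),S.ravel()
    grey=s<70
    for nm,m in dict(vA=(abs(c[:,1]-50)<25)&(abs(c[:,0])<35)&grey&(c[:,2]>25)&(c[:,2]<56),vB=(abs(c[:,1]+50)<25)&(abs(c[:,0])<35)&grey&(c[:,2]>25)&(c[:,2]<56),
        col=(np.hypot(c[:,0]-75,c[:,1])<25)&(c[:,2]>78),bar=(abs(c[:,0])<50)&(abs(c[:,1])<25)&(c[:,2]>70)&(c[:,2]<85),brk=(abs(c[:,0])<40)&(abs(c[:,1]-105)<30)&(c[:,2]>55)&(c[:,2]<85),fork=(abs(c[:,0]+58)<15)&(abs(c[:,1])<40)&(c[:,2]>78)&(h>50)&(h<90),
        tip=(abs(c[:,0])<15)&(abs(c[:,1]-80)<18)&(c[:,2]>35)&(c[:,2]<62)).items():
        w=c[m]; print(nm,m.sum(),w.min(0).round(0),w.max(0).round(0),'med',np.median(w,0).round(1))
        if nm=='bar': vx,vy,_,_=cv2.fitLine(w[:,:2].astype(np.float32),cv2.DIST_L2,0,.01,.01).ravel(); print('   slope',vy/vx)
    # handle: pale, z>44mm
    x,y,X,Y=R[n]['ha']; ok=np.zeros((480,640),bool); ok[y:Y,x:X]=1
    m=big(ok&(P[...,2]>.044)&(P[...,2]<.065)&(V>90)); w=P[m]*1000
    top=w[w[:,2]>52]
    vx,vy,x0,y0=cv2.fitLine(top[:,:2].astype(np.float32),cv2.DIST_L2,0,.01,.01).ravel()
    if vy<0: vx,vy=-vx,-vy
    s=(w[:,:2]-[x0,y0])@[vx,vy]; t=(w[:,:2]-[x0,y0])@[vy,-vx]
    lo,hi=np.percentile(s,[.3,99.7]); print('handle',m.sum(),'ang',np.arctan2(vy,vx),'ends',lo,hi,'t',np.percentile(t,[1,50,99]),'ferrule',[x0+vx*hi,y0+vy*hi],'mid(origin)',[x0+vx*(hi-78),y0+vy*(hi-78)],'ztop',np.percentile(w[:,2],[50,90,98]))
E
```

```text
top
vA 425 [-35.  37.  25.] [35. 66. 52.] med [ 2.5 50.  40.8]
vB 404 [-35. -63.  25.] [ 35. -35.  54.] med [  2.9 -49.   41.2]
col 138 [ 52. -13.  78.] [90. 15. 89.] med [73.6  0.5 85.5]
bar 441 [-50. -10.  70.] [50. 11. 81.] med [-0.2  0.2 76.2]
   slope 0.009070485
brk 165 [-20.  84.  55.] [ 20. 135.  75.] med [  0.2 109.8  68.4]
fork 73 [-63. -24.  78.] [-49.  27.  92.] med [-56.9   0.2  85.9]
tip 55 [-14.  62.  35.] [14. 97. 60.] med [ 0.1 87.1 54.3]
handle 986 ang 1.2458357 ends -70.36658080180796 81.82428369991698 t [-14.94672143  -1.86661603  16.07228223] ferrule [np.float64(650.6777608139207), np.float64(-206.70715701509602)] mid(origin) [np.float64(625.7745741350344), np.float64(-280.62489032674915)] ztop [53.61161976 57.02061269 59.12544557]
scene
vA 416 [-35.  36.  25.] [35. 66. 51.] med [-3.6 52.2 39.1]
vB 383 [-35. -65.  25.] [ 35. -33.  51.] med [ -4.2 -46.9  38.5]
col 121 [ 52. -11.  78.] [89. 14. 91.] med [74.4  2.  85. ]
bar 384 [-49. -11.  70.] [50. 12. 80.] med [ 0.3  1.5 74.9]
   slope 0.008704765
brk 167 [-22.  84.  55.] [ 21. 133.  74.] med [  0.6 113.4  67. ]
fork 44 [-63. -25.  78.] [-53.  26.  90.] med [-56.3  17.1  83.6]
tip 53 [-15.  62.  35.] [13. 98. 60.] med [ 0.8 90.6 53.4]
handle 661 ang 1.2353631 ends -74.52942554138791 79.60463168454382 t [-15.51843231   1.27380066  15.58412357] ferrule [np.float64(650.921095215146), np.float64(-206.66534388045045)] mid(origin) [np.float64(625.2451898682756), np.float64(-280.31823301295015)] ztop [52.90783374 56.79240871 58.90707464]
```

```bash
cat >> h.py <<'E'
A=-.213; O=np.array([563,84.2]); ex=np.array([np.cos(A),np.sin(A)]); ey=np.array([-np.sin(A),np.cos(A)])
def W(x,y): return O+x*ex+y*ey
def st():
    o=ctrl.get_obs(); p=o['ee_pos']*1000 if isinstance(o['ee_pos'],np.ndarray) else np.array(o['ee_pos'])*1000
    print('t',round(o['time_s'],2),'p',p.round(1),'rpy',np.round(o['eef_rot'],4),'F',np.round(o['force'],1),'q',np.round(o['qpos'],2),'w',o['grip_width'],'gf',o['grip_force'])
    c=p[:2]-O; print('cradle xy',(c@ex).round(1),(c@ey).round(1)); return p,o['eef_rot'][2]
def to(x,y,z,yaw,p=None,y0=None):
    if p is None: p,y0=st()
    d=np.array([x,y,z])-p
    from scipy.spatial.transform import Rotation as Ro
    R=Ro.from_euler('xyz',ctrl.get_obs()['eef_rot']).as_matrix() ; s=R.T@d
    R2=Ro.from_euler('xyz',[np.pi,0,yaw]).as_matrix()
    print('shift',s.round(1),'turn',Ro.from_matrix(R.T@R2).as_rotvec().round(3))
E
python3 -c "
from h import *
to(480.2,102.4,150,2.929)"
```

```text
t 0.1 p [ 182.7 -518.5  204.9] rpy [-3.1405e+00 -1.0000e-04  3.3880e-01] F [-0.2 -0.6 -0.3] q [-1.3   0.3   1.52  0.    1.32 -0.07] w 0.09400879759867516 gf 0.0
cradle xy -244.3 -669.5
shift [ 486.9 -486.7   55.5] turn [-0.00e+00 -1.00e-03 -2.59e+00]
```

The rows are not in the units I measure in: shifts go in shares of 500 mm and turns go in shares of 360 degrees. I convert before sending: -487 mm / 500 = -0.974, 55 mm / 500 = 0.11, -2.59 rad / 6.2832 = -0.4122.

Request:
arm_command(
  plan=[
    [[0.974, -0.974, 0.11, 0, 0, -0.4122, -1], [0.974, -0.974, 0.11, 0, 0, -0.4122, -1], [0.974, -0.974, 0.11, 0, 0, -0.4122, -1], [0.974, -0.974, 0.11, 0, 0, -0.4122, -1], [0.974, -0.974, 0.11, 0, 0, -0.4122, -1], [0.974, -0.974, 0.11, 0, 0, -0.4122, -1], [0.974, -0.974, 0.11, 0, 0, -0.4122, -1], [0.974, -0.974, 0.11, 0, 0, -0.4122, -1], [0.974, -0.974, 0.11, 0, 0, -0.4122, -1], [0.974, -0.974, 0.11, 0, 0, -0.4122, -1], [0.974, -0.974, 0.11, 0, 0, -0.4122, -1], [0.974, -0.974, 0.11, 0, 0, -0.4122, -1]],
  ],
)

```text
time_s: 1.3
ee_pos: [0.4415, 0.0229, 0.1575]
eef_rot: [3.141, 0.0, 2.145]
force: [0.8, -0.6, 0.4]
grip_width: 0.094
grip_force: 0.0
```

```bash
python3 -c "
from h import *
to(480.2,102.4,150,2.929)"
```

```text
t 1.3 p [441.5  22.9 157.5] rpy [3.1415e+00 1.0000e-04 2.1452e+00] F [ 0.8 -0.6  0.4] q [-0.03  0.11  1.87 -0.    1.16 -0.61] w 0.09399608630775329 gf 0.0
cradle xy -105.8 -85.6
shift [45.7 75.7  7.6] turn [ 0.     0.    -0.784]
```

Converted, 76 mm / 500 = 0.152, 46 mm / 500 = 0.092, -0.784 rad / 6.2832 = -0.1248.

Request:
arm_command(
  plan=[
    [[0.092, 0.152, 0.016, 0, 0, -0.1248, -1], [0.092, 0.152, 0.016, 0, 0, -0.1248, -1], [0.092, 0.152, 0.016, 0, 0, -0.1248, -1], [0.092, 0.152, 0.016, 0, 0, -0.1248, -1], [0.092, 0.152, 0.016, 0, 0, -0.1248, -1], [0.092, 0.152, 0.016, 0, 0, -0.1248, -1], [0.092, 0.152, 0.016, 0, 0, -0.1248, -1], [0.092, 0.152, 0.016, 0, 0, -0.1248, -1], [0.092, 0.152, 0.016, 0, 0, -0.1248, -1]],
  ],
)

```text
time_s: 2.2
ee_pos: [0.4804, 0.1004, 0.1496]
eef_rot: [-3.142, -0.0, 2.922]
force: [0.1, 0.8, 0.0]
grip_width: 0.0941
grip_force: 0.0
```

```bash
python3 - <<'E'
from h import *
to(480.2,102.4,82,2.929)
im,d,i=shot('wrist'); cv2.imwrite('pics/w1.png',im)
P=cloud(d,i);H,S,V=cv2.split(cv2.cvtColor(im,cv2.COLOR_BGR2HSV))
k=((H<8)|(H>172))&(S>150)&(P[...,2]>.08)&(P[...,2]<.13); q=P[k]*1000
if len(q):
  t=q[q[:,2]>107]; print(k.sum(),q.min(0),q.max(0),'top ctr',cv2.minEnclosingCircle(t[:,:2].astype(np.float32)),np.median(t[:,2]))
E
```

```text
t 2.2 p [480.4 100.4 149.6] rpy [-3.1416e+00 -1.0000e-04  2.9216e+00] F [0.1 0.8 0. ] q [ 0.13  0.22  1.75  0.    1.16 -1.22] w 0.09406737213339297 gf 0.0
cradle xy -84.2 -1.7
shift [ 0.6  2.  67.6] turn [-0.    -0.    -0.007]
2136 [464.57748162  87.21207849  88.56932337] [491.34582294 114.67023761 114.0015749 ] top ctr ((478.33984375, 100.92411804199219), 13.840384483337402) 111.6907304769115
```

Converted, 68 mm / 500 = 0.136, 60 mm / 500 = 0.12, -0.005 rad / 6.2832 = -0.0008.

Request:
arm_command(
  plan=[
    [[0.002, 0.002, 0.05, 0, 0, -0.0008, -1], [0.002, 0.002, 0.1, 0, 0, -0.0008, -1], [0.002, 0.002, 0.12, 0, 0, -0.0008, -1], [0.002, 0.002, 0.136, 0, 0, -0.0008, -1], [0.002, 0.002, 0.136, 0, 0, -0.0008, 0.2], [0.002, 0.002, 0.136, 0, 0, -0.0008, 0.6], [0.002, 0.002, 0.136, 0, 0, -0.0008, 1], [0.002, 0.002, 0.136, 0, 0, -0.0008, 1], [0.002, 0.002, 0.136, 0, 0, -0.0008, 1], [0.002, 0.002, 0.136, 0, 0, -0.0008, 1]],
  ],
  squeeze=30,
)

```text
time_s: 3.25
ee_pos: [0.4798, 0.1016, 0.0819]
eef_rot: [3.141, 0.0, 2.928]
force: [0.6, -0.7, -0.7]
grip_width: 0.0496
grip_force: 0.0
```

```bash
python3 -c "
from h import *
st()"
```

```text
t 3.25 p [479.8 101.6  81.9] rpy [3.1415e+00 3.0000e-04 2.9278e+00] F [ 0.6 -0.7 -0.7] q [ 0.13  0.31  1.82 -0.    1.01 -1.22] w 0.04958373704442618 gf 0.0
cradle xy -85.0 -0.6
```

Request:
arm_command(
  plan=[
    [[0, 0, 0, 0, 0, 0, 1], [0, 0, 0, 0, 0, 0, 1], [0, 0, 0, 0, 0, 0, 1], [0, 0, 0, 0, 0, 0, 1], [0, 0, 0, 0, 0, 0, 1], [0, 0, 0, 0, 0, 0, 1]],
  ],
)

```text
time_s: 3.85
ee_pos: [0.4797, 0.1016, 0.0817]
eef_rot: [3.142, 0.0, 2.928]
force: [-0.7, 0.3, -1.2]
grip_width: 0.0276
grip_force: 30.0
```

Gripped at 28 mm. I'll lift the bar 36 mm.

Converted, -36 mm / 500 = -0.072, -34 mm / 500 = -0.068.

Request:
arm_command(
  plan=[
    [[0, 0, -0.01, 0, 0, 0, 1], [0, 0, -0.022, 0, 0, 0, 1], [0, 0, -0.034, 0, 0, 0, 1], [0, 0, -0.046, 0, 0, 0, 1], [0, 0, -0.058, 0, 0, 0, 1], [0, 0, -0.068, 0, 0, 0, 1], [0, 0, -0.072, 0, 0, 0, 1], [0, 0, -0.072, 0, 0, 0, 1]],
  ],
)

```text
time_s: 4.65
ee_pos: [0.4803, 0.1012, 0.1174]
eef_rot: [-3.142, 0.002, 2.928]
force: [10.5, -1.4, -12.3]
grip_width: 0.0274
grip_force: 30.0
```

```bash
python3 - <<'E'
from h import *
p,y=st()
# arc: knob about column, clockwise th; print tool-frame shifts relative to now
C=W(75,0); r=p[:2]-C; print(C,np.hypot(*r),np.arctan2(*r[::-1]))
xh=np.array([np.cos(y),np.sin(y)]);yh=np.array([np.sin(y),-np.cos(y)])
for th in np.arange(.1,1.61,.1):
    c,s=np.cos(-th),np.sin(-th); d=np.array([[c,-s],[s,c]])@r-r
    print(th.round(1),(d@xh).round(1),(d@yh).round(1))
E
```

```text
t 4.65 p [480.3 101.2 117.4] rpy [-3.1415e+00  1.5000e-03  2.9277e+00] F [ 10.5  -1.4 -12.3] q [ 0.13  0.26  1.79 -0.    1.09 -1.22] w 0.027392229962797374 gf 29.997338354587555
cradle xy -84.4 -0.8
[636.30508511  68.34552124] 159.40573006431939 2.9337480833475142
0.1 -0.7 15.9
0.2 -3.0 31.7
0.3 -6.8 47.1
0.4 -12.2 62.2
0.5 -19.0 76.5
0.6 -27.3 90.2
0.7 -36.9 102.9
0.8 -47.7 114.6
0.9 -59.6 125.2
1.0 -72.5 134.6
1.1 -86.2 142.6
1.2 -100.7 149.2
1.3 -115.8 154.3
1.4 -131.4 157.9
1.5 -147.2 159.9
1.6 -163.1 160.3
```

Converted, 114.6 mm / 500 = 0.2292, 102.9 mm / 500 = 0.2058, 0.05 rad / 6.2832 = 0.008.

Request:
arm_command(
  plan=[
    [[0, 0.016, 0, 0, 0, 0.008, 1], [-0.0014, 0.0318, 0, 0, 0, 0.0159, 1], [-0.006, 0.0634, 0, 0, 0, 0.0318, 1], [-0.0136, 0.0942, 0, 0, 0, 0.0477, 1], [-0.0244, 0.1244, 0, 0, 0, 0.0637, 1], [-0.038, 0.153, 0, 0, 0, 0.0796, 1], [-0.0546, 0.1804, 0, 0, 0, 0.0955, 1], [-0.0738, 0.2058, 0, 0, 0, 0.1114, 1], [-0.084, 0.218, 0, 0, 0, 0.1194, 1], [-0.0954, 0.2292, 0, 0, 0, 0.1273, 1], [-0.0954, 0.2292, 0, 0, 0, 0.1273, 1]],
  ],
)

```text
time_s: 5.75
ee_pos: [0.5508, 0.2027, 0.1159]
eef_rot: [-3.139, 0.001, 2.126]
force: [4.7, -5.6, -12.7]
grip_width: 0.0276
grip_force: 30.0
```

```bash
cat > arc.py <<'E'
from h import *
import sys
p,y=st()
C=W(75,0); r=p[:2]-C; print('rad',np.hypot(*r),'th',np.pi+A-np.arctan2(*r[::-1]))
xh=np.array([np.cos(y),np.sin(y)]);yh=np.array([np.sin(y),-np.cos(y)])
sg=float(sys.argv[1]);k=159.5/np.hypot(*r)
for th in np.arange(.1,float(sys.argv[2]),.1)*sg:
    c,s=np.cos(-th),np.sin(-th); d=np.array([[c,-s],[s,c]])@r*k-r
    print(th.round(1),(d@xh).round(1),(d@yh).round(1))
E
python3 arc.py 1 .9
```

```text
t 5.75 p [550.8 202.7 115.9] rpy [-3.1390e+00  7.0000e-04  2.1259e+00] F [  4.7  -5.6 -12.7] q [ 0.29  0.47  1.51 -0.    1.17 -0.26] w 0.027637626533420254 gf 29.997934699058533
cradle xy -37.0 113.2
rad 159.22366940250393 th 0.7908640465208006
0.1 -0.3 15.9
0.2 -2.5 31.7
0.3 -6.3 47.2
0.4 -11.6 62.3
0.5 -18.3 76.7
0.6 -26.5 90.4
0.7 -36.0 103.2
0.8 -46.7 115.0
```

Converted, 115 mm / 500 = 0.23, 103.2 mm / 500 = 0.2064, 0.8 rad / 6.2832 = 0.1273.

Request:
arm_command(
  plan=[
    [[0, 0.016, 0, 0, 0, 0.008, 1], [-0.0006, 0.0318, 0, 0, 0, 0.0159, 1], [-0.005, 0.0634, 0, 0, 0, 0.0318, 1], [-0.0126, 0.0944, 0, 0, 0, 0.0477, 1], [-0.0232, 0.1246, 0, 0, 0, 0.0637, 1], [-0.0366, 0.1534, 0, 0, 0, 0.0796, 1], [-0.053, 0.1808, 0, 0, 0, 0.0955, 1], [-0.072, 0.2064, 0, 0, 0, 0.1114, 1], [-0.082, 0.218, 0, 0, 0, 0.1194, 1], [-0.0934, 0.23, 0, 0, 0, 0.1273, 1], [-0.0934, 0.23, 0, 0, 0, 0.1273, 1]],
  ],
)

```text
time_s: 6.85
ee_pos: [0.6723, 0.223, 0.1146]
eef_rot: [-3.137, 0.004, 1.325]
force: [-0.8, -5.2, -12.7]
grip_width: 0.0272
grip_force: 30.0
```

```bash
python3 arc.py 1 .2
```

```text
t 6.85 p [672.3 223.  114.6] rpy [-3.1371  0.0037  1.3248] F [ -0.8  -5.2 -12.7] q [ 0.27  0.74  1.08 -0.    1.33  0.52] w 0.02722708216045765 gf 29.99770313501358
cradle xy 77.5 158.8
rad 158.77065001438802 th 1.5867456486265268
0.1 0.2 15.9
```

Converted, 34 mm / 500 = 0.068, 33 mm / 500 = 0.066.

Request:
arm_command(
  plan=[
    [[0, 0, 0.008, 0, 0, 0, 1], [0, 0, 0.016, 0, 0, 0, 1], [0, 0, 0.024, 0, 0, 0, 1], [0, 0, 0.032, 0, 0, 0, 1], [0, 0, 0.04, 0, 0, 0, 1], [0, 0, 0.048, 0, 0, 0, 1], [0, 0, 0.054, 0, 0, 0, 1], [0, 0, 0.06, 0, 0, 0, 1], [0, 0, 0.064, 0, 0, 0, 1], [0, 0, 0.066, 0, 0, 0, 1], [0, 0, 0.068, 0, 0, 0, 1], [0, 0, 0.068, 0, 0, 0, 1]],
  ],
)

```text
time_s: 8.05
ee_pos: [0.6724, 0.2239, 0.0829]
eef_rot: [-3.14, 0.002, 1.327]
force: [-2.2, -5.9, -6.6]
grip_width: 0.0273
grip_force: 30.0
```

Converted, 2 mm / 500 = 0.004, 1 mm / 500 = 0.002.

Request:
arm_command(
  plan=[
    [[0, 0, 0.002, 0, 0, 0, 1], [0, 0, 0.004, 0, 0, 0, 1], [0, 0, 0.004, 0, 0, 0, 1]],
  ],
)

```text
time_s: 8.35
ee_pos: [0.6729, 0.2244, 0.0818]
eef_rot: [-3.141, 0.0, 1.328]
force: [-2.3, -4.8, -2.1]
grip_width: 0.0277
grip_force: 30.0
```

Converted, -100 mm / 500 = -0.2, -75 mm / 500 = -0.15.

Request:
arm_command(
  plan=[
    [[0, 0, 0, 0, 0, 0, 0.5], [0, 0, 0, 0, 0, 0, 0], [0, 0, 0, 0, 0, 0, -0.5], [0, 0, 0, 0, 0, 0, -1], [0, 0, 0, 0, 0, 0, -1], [0, 0, -0.03, 0, 0, 0, -1], [0, 0, -0.08, 0, 0, 0, -1], [0, 0, -0.15, 0, 0, 0, -1], [0, 0, -0.2, 0, 0, 0, -1], [0, 0, -0.2, 0, 0, 0, -1], [0, 0, -0.2, 0, 0, 0, -1]],
  ],
)

```text
time_s: 9.45
ee_pos: [0.673, 0.2247, 0.1826]
eef_rot: [3.141, -0.001, 1.328]
force: [1.0, 0.5, -0.0]
grip_width: 0.0939
grip_force: 0.0
```

```bash
python3 - <<'E'
from m import *
c,s=np.cos(1.24),np.sin(1.24)
for n,r in(('top',(465,120,512,170)),('scene',(140,185,180,240))):
    im,d,i=load(n);P=cloud(d,i);m=np.zeros((480,640),bool);m[r[1]:r[3],r[0]:r[2]]=1
    q=P[m&(P[...,2]>.06)&(P[...,2]<.2)]*1000; d=q[:,:2]-[625.5,-280.5]
    u,v=d@[c,s],d@[s,-c]; print(n,len(q),'along',np.percentile(u,[2,50,98]),'across(+x side)',np.percentile(v,[2,50,98]),q[:,2].max(),np.median(q,0))
to(625.5,-280.5,185,1.24)
print(st())
E
```

```text
top 743 along [-75.91661224 -47.64802932 -26.84587594] across(+x side) [ 75.3265954   91.77205927 121.64717649] 151.8466932183641 [ 695.93734925 -355.88559441  103.40197317]
scene 648 along [-62.07749211 -41.22547211 -26.70810419] across(+x side) [ 76.17710684 102.74114942 127.1769958 ] 151.9488252376615 [ 709.92332651 -352.8828605   100.20937673]
t 9.45 p [673.  224.7 182.6] rpy [ 3.1405e+00 -7.0000e-04  1.3279e+00] F [ 1.   0.5 -0. ] q [0.27 0.69 1.01 0.   1.45 0.51] w 0.09394138593462781 gf 0.0
cradle xy 77.8 160.5
shift [-501.7   75.4   -2.7] turn [ 0.001 -0.001  0.088]
t 9.45 p [673.  224.7 182.6] rpy [ 3.1405e+00 -7.0000e-04  1.3279e+00] F [ 1.   0.5 -0. ] q [0.27 0.69 1.01 0.   1.45 0.51] w 0.09394138593462781 gf 0.0
cradle xy 77.8 160.5
(array([672.98885392, 224.65512261, 182.57515432]), np.float64(1.327867712684705))
```

Converted, -494 mm / 500 = -0.988, 75 mm / 500 = 0.15, 0.088 rad / 6.2832 = 0.014.

Request:
arm_command(
  plan=[
    [[-0.1, 0.016, -0.006, 0, 0, 0.014, -1], [-0.988, 0.15, -0.006, 0, 0, 0.014, -1], [-0.988, 0.15, -0.006, 0, 0, 0.014, -1], [-0.988, 0.15, -0.006, 0, 0, 0.014, -1], [-0.988, 0.15, -0.006, 0, 0, 0.014, -1], [-0.988, 0.15, -0.006, 0, 0, 0.014, -1], [-0.988, 0.15, -0.006, 0, 0, 0.014, -1], [-0.988, 0.15, -0.006, 0, 0, 0.014, -1], [-0.988, 0.15, -0.006, 0, 0, 0.014, -1], [-0.988, 0.15, -0.006, 0, 0, 0.014, -1], [-0.988, 0.15, -0.006, 0, 0, 0.014, -1], [-0.988, 0.15, -0.006, 0, 0, 0.014, -1]],
  ],
)

```text
time_s: 10.65
ee_pos: [0.6261, -0.2736, 0.1832]
eef_rot: [-3.139, -0.001, 1.238]
force: [-0.6, 1.5, 0.4]
grip_width: 0.0942
grip_force: 0.0
```

```bash
python3 - <<'E'
from h import *
p,y=st()
im,d,i=shot('wrist'); cv2.imwrite('pics/w2.png',im)
P=cloud(d,i)*1000; c,s=np.cos(1.24),np.sin(1.24)
D=P[...,:2]-[625.5,-280.5]; u,v,z=D@[c,s],D@[s,-c],P[...,2]; ok=d>0
m=ok&(abs(v)<22)&(abs(u)<95)&(z>46)&(z<62); q=P[m]; print('handle u',np.percentile(u[m],[.5,99.5]),'v',np.percentile(v[m],[1,50,99]),'ztop',np.percentile(z[m],98))
t=m&(z>53); l=cv2.fitLine(P[t][:,:2].astype(np.float32),cv2.DIST_L2,0,.01,.01).ravel(); print('ang',np.arctan(l[1]/l[0]))
for lo,hi in((20,28),(-28,-20)):
    r=ok&(v>lo)&(v<hi)&(abs(u)<90)
    print('v',lo,[(k,round(float(np.median(z[r&(abs(u-k)<2)])),1)) for k in range(-68,70,4) if (r&(abs(u-k)<2)).any()])
g=ok&(v>60)&(v<140)&(u<0)&(u>-90)
for h in range(60,155,10):
    w=g&(abs(z-h)<5); print(h,w.sum(),(np.percentile(u[w],[2,98]).round(),np.percentile(v[w],[2,98]).round()) if w.sum()>5 else '')
E
```

```text
t 10.65 p [ 626.1 -273.6  183.2] rpy [-3.1393e+00 -5.0000e-04  1.2380e+00] F [-0.6  1.5  0.4] q [-0.47  0.62  1.11  0.    1.41 -0.13] w 0.09424501086603031 gf 0.0
cradle xy 137.3 -336.4
handle u [-75.72107932  74.44399626] v [-15.09974474  -0.25230444  15.22751759] ztop 57.48135629346099
ang 1.2414817
v 20 [(-60, 39.2), (-56, 39.6), (-52, 38.9), (-48, 39.2), (-44, 24.4), (-40, 12.3), (-36, 12.1), (-32, 12.0), (-28, 11.9), (-24, 12.2), (-20, 11.8), (-16, 12.2), (-12, 12.0), (-8, 12.2), (-4, 12.1), (0, 12.2), (4, 12.2), (8, 12.4), (12, 12.1), (16, 12.2), (20, 12.5), (24, 12.1), (28, 298.1), (32, 297.0), (36, 39.3), (40, 39.1), (44, 36.3), (48, 11.9), (52, 6.8), (56, 0.3), (60, -0.0), (64, 0.2), (68, 0.3)]
v -28 [(-60, 38.9), (-56, 39.2), (-52, 38.9), (-48, 38.3), (-44, 24.2), (-40, 12.2), (-36, 12.3), (-32, 12.1), (-28, 12.0), (-24, 12.2), (-20, 12.2), (-16, 12.3), (-12, 12.0), (-8, 12.3), (-4, 12.1), (0, 12.1), (4, 12.0), (8, 12.3), (12, 12.2), (16, 12.3), (20, 11.9), (24, 12.2), (28, 298.2), (32, 297.1), (36, 40.4), (40, 39.1), (44, 36.3), (48, 12.1), (52, 9.9), (56, 0.2), (60, 0.3), (64, -0.2), (68, 0.1)]
60 258 (array([-65., -29.]), array([ 74., 117.]))
70 203 (array([-66., -29.]), array([ 73., 117.]))
80 206 (array([-71., -29.]), array([ 74., 120.]))
90 222 (array([-71., -29.]), array([ 74., 121.]))
100 678 (array([-75., -30.]), array([ 75., 127.]))
110 272 (array([-55., -37.]), array([104., 121.]))
120 0 
130 0 
140 0 
150 0
```

View pics/w2.png

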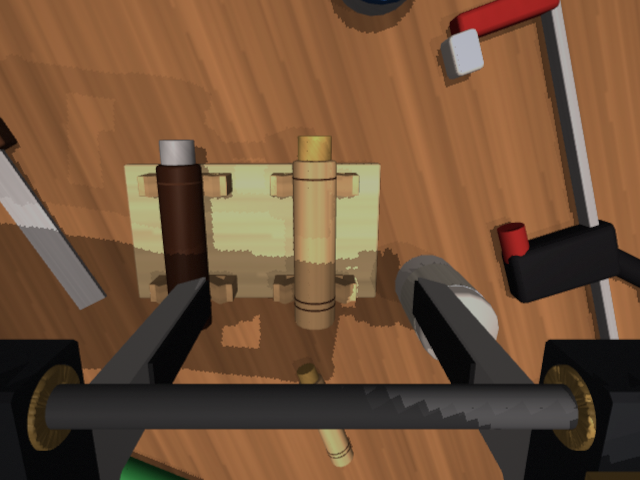

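The wrist view shows the pale handle at (315,230), ferrule up at (315,148), between rests at rows 185 and 288. The glue bottle at (450,300) is only wide below about 105 mm, so a grasp 8 mm towards the ferrule clears it.

Converted, 158 mm / 500 = 0.316, 150 mm / 500 = 0.3.

Request:
arm_command(
  plan=[
    [[0, 0.003, 0.08, 0, 0, 0, -1], [0, 0.003, 0.16, 0, 0, 0, -1], [0, 0.003, 0.22, 0, 0, 0, -1], [0, 0.003, 0.27, 0, 0, 0, -1], [0, 0.003, 0.3, 0, 0, 0, -1], [0, 0.003, 0.316, 0, 0, 0, -1], [0, 0.003, 0.316, 0, 0, 0, 0], [0, 0.003, 0.316, 0, 0, 0, 0.6], [0, 0.003, 0.316, 0, 0, 0, 1], [0, 0.003, 0.316, 0, 0, 0, 1], [0, 0.003, 0.316, 0, 0, 0, 1], [0, 0.003, 0.316, 0, 0, 0, 1]],
  ],
  squeeze=20,
)

```text
time_s: 11.9
ee_pos: [0.6283, -0.2735, 0.027]
eef_rot: [3.141, 0.0, 1.24]
force: [0.7, -0.1, -0.6]
grip_width: 0.0492
grip_force: 0.0
```

Request:
arm_command(
  plan=[
    [[0, 0, 0, 0, 0, 0, 1], [0, 0, 0, 0, 0, 0, 1], [0, 0, 0, 0, 0, 0, 1], [0, 0, 0, 0, 0, 0, 1]],
  ],
)

```text
time_s: 12.3
ee_pos: [0.6283, -0.2735, 0.0267]
eef_rot: [3.141, 0.0, 1.24]
force: [-0.2, -0.2, 0.7]
grip_width: 0.0337
grip_force: 20.0
```

Converted, -140 mm / 500 = -0.28, -120 mm / 500 = -0.24.

Request:
arm_command(
  plan=[
    [[0, 0, -0.03, 0, 0, 0, 1], [0, 0, -0.08, 0, 0, 0, 1], [0, 0, -0.16, 0, 0, 0, 1], [0, 0, -0.24, 0, 0, 0, 1], [0, 0, -0.28, 0, 0, 0, 1], [0, 0, -0.28, 0, 0, 0, 1]],
  ],
)

```text
time_s: 12.9
ee_pos: [0.6293, -0.2739, 0.1712]
eef_rot: [3.135, 0.001, 1.24]
force: [-0.4, 0.2, -1.9]
grip_width: 0.0335
grip_force: 20.0
```

```bash
python3 -c "
from h import *
w=W(0,-14); to(w[0],w[1],170,1.358)"
```

```text
t 12.9 p [ 629.3 -273.9  171.2] rpy [3.1354e+00 8.0000e-04 1.2399e+00] F [-0.4  0.2 -1.9] q [-0.46  0.63  1.12  0.    1.38 -0.13] w 0.03345820564487771 gf 19.999565184116364
cradle xy 140.5 -336.0
shift [ 3.032e+02 -1.774e+02 -1.000e-01] turn [ 0.006  0.001 -0.118]
```

Converted, 303 mm / 500 = 0.606, -170 mm / 500 = -0.34, -0.118 rad / 6.2832 = -0.0188.

Request:
arm_command(
  plan=[
    [[0.08, -0.04, 0, 0, 0, -0.0048, 1], [0.16, -0.09, 0, 0, 0, -0.0095, 1], [0.24, -0.14, 0, 0, 0, -0.0143, 1], [0.32, -0.19, 0, 0, 0, -0.0188, 1], [0.4, -0.234, 0, 0, 0, -0.0188, 1], [0.48, -0.28, 0, 0, 0, -0.0188, 1], [0.54, -0.316, 0, 0, 0, -0.0188, 1], [0.58, -0.34, 0, 0, 0, -0.0188, 1], [0.606, -0.354, 0, 0, 0, -0.0188, 1], [0.606, -0.354, 0, 0, 0, -0.0188, 1], [0.606, -0.354, 0, 0, 0, -0.0188, 1]],
  ],
)

```text
time_s: 14.0
ee_pos: [0.5593, 0.07, 0.1662]
eef_rot: [-3.141, 0.0, 1.358]
force: [-0.3, 0.3, -1.7]
grip_width: 0.0335
grip_force: 20.0
```

```bash
python3 - <<'E'
from h import *
w=W(0,-14); to(w[0],w[1],80,1.358)
im,d,i=shot('wrist'); cv2.imwrite('pics/w3.png',im); P=cloud(d,i)*1000
# handle in hand: fit axis of pts above 110mm near centre
D=P[...,:2]-w; u,v,z=D@ey,D@ex,P[...,2]
m=(d>0)&(abs(v)<25)&(z>170)&(z<215)&(abs(u)<100); 
print(m.sum(),np.percentile(u[m],[.5,50,99.5]),np.percentile(v[m],[1,50,99]),np.percentile(z[m],[2,50,98]))
t=m&(u>20)
print(cv2.fitLine(np.stack([u[t],v[t]],1).astype(np.float32),cv2.DIST_L2,0,.01,.01).ravel())
D=P[...,:2]-O; u,v=D@ey,D@ex
for y0 in(50,-50):
    m=(d>0)&(abs(u-y0)<12)&(z>15)&(z<53)&(abs(v)<50)
    print(y0,m.sum(),[(k,round(float(np.median(z[m&(abs(v-k)<2)])),1)) for k in range(-40,44,4) if (m&(abs(v-k)<2)).sum()>3])
E
```

```text
t 14.0 p [559.3  70.  166.2] rpy [-3.1409e+00  4.0000e-04  1.3577e+00] F [-0.3  0.3 -1.7] q [ 0.06  0.36  1.53 -0.    1.25  0.27] w 0.03354284551830068 gf 19.999471306800842
cradle xy -0.6 -14.6
shift [ 0.7  0.6 86.2] turn [-0.001  0.    -0.   ]
24681 [-78.85838202   7.69963931  67.31614307] [-22.83645708  -0.83135758  22.80483802] [180.2885016  193.42958183 209.49954503]
[ 9.9999917e-01  1.2691208e-03  4.3427677e+01 -1.0525799e+00]
50 2356 [(-36, 43.9), (-32, 44.1), (-28, 46.4), (-24, 47.9), (-20, 43.5), (-16, 39.5), (-12, 35.3), (-8, 31.5), (-4, 27.6), (0, 25.0), (4, 28.5), (8, 32.6), (12, 36.4), (16, 40.3), (20, 44.6), (24, 47.9), (28, 45.2), (32, 44.0), (36, 43.3)]
-50 186 [(-36, 43.9), (-32, 44.2), (28, 44.3), (32, 44.0)]
```

View pics/w3.png

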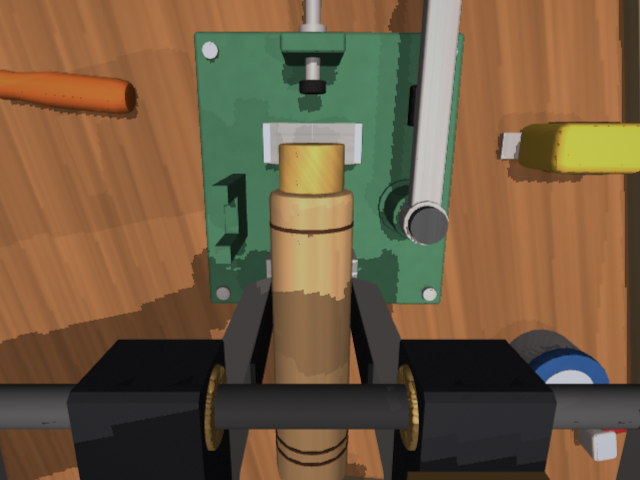

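The view shows the handle straight over the V, the ferrule end at (312,145), the tip at (313,87), and the bar aside at the right.

Converted, 122 mm / 500 = 0.244, 118 mm / 500 = 0.236.

Request:
arm_command(
  plan=[
    [[0.002, 0.002, 0.06, 0, 0, 0, 1], [0.002, 0.002, 0.12, 0, 0, 0, 1], [0.002, 0.002, 0.17, 0, 0, 0, 1], [0.002, 0.002, 0.21, 0, 0, 0, 1], [0.002, 0.002, 0.236, 0, 0, 0, 1], [0.002, 0.002, 0.244, 0, 0, 0, 1], [0.002, 0.002, 0.244, 0, 0, 0, 1]],
  ],
)

```text
time_s: 14.75
ee_pos: [0.5607, 0.071, 0.0447]
eef_rot: [-3.141, 0.0, 1.357]
force: [0.2, -0.3, -1.3]
grip_width: 0.0335
grip_force: 20.0
```

```bash
python3 - <<'E'
from h import *
st()
im,d,i=shot('wrist'); P=cloud(d,i)*1000; D=P[...,:2]-O; u,v,z=D@ey,D@ex,P[...,2]
m=(d>0)&(abs(v)<7)&(z>49)&(z<62)&(u>60)&(u<104)
for k in range(60,104,2):
    w=m&(abs(u-k)<1); 
    if w.any(): print(k,w.sum(),round(float(np.median(z[w])),1),im[w].mean(0).round())
f=(d>0)&(abs(v)<14)&(z>50)&(z<80)&(u>20)&(u<75); print('ferrule end u',np.percentile(u[f],99.5),'ztop',[ (k,round(float(np.percentile(z[f&(abs(u-k)<2)],97)),1)) for k in range(22,64,6) if (f&(abs(u-k)<2)).any()])
E
```

```text
t 14.75 p [560.7  71.   44.7] rpy [-3.1414e+00  1.0000e-04  1.3572e+00] F [ 0.2 -0.3 -1.3] q [ 0.06  0.51  1.62 -0.    1.    0.27] w 0.03351663796954961 gf 19.999301433563232
cradle xy 0.5 -13.4
82 191 54.6 [15. 16. 16.]
84 215 56.0 [30. 31. 32.]
86 206 55.9 [31. 32. 33.]
88 219 55.9 [31. 32. 33.]
90 117 55.3 [52. 54. 55.]
92 145 52.2 [169. 171. 178.]
94 140 52.2 [167. 170. 176.]
96 147 52.0 [169. 171. 177.]
98 139 52.3 [169. 171. 178.]
100 148 52.3 [150. 153. 158.]
102 155 52.1 [110. 111. 117.]
ferrule end u 54.62594567112587 ztop [(22, 75.5), (28, 75.5), (34, 75.1), (40, 71.3), (46, 71.4), (52, 71.5)]
```

Converted, 10 mm / 500 = 0.02, 9.5 mm / 500 = 0.019.

Request:
arm_command(
  plan=[
    [[-0.001, -0.001, 0.008, 0, 0, 0, 1], [-0.001, -0.001, 0.014, 0, 0, 0, 1], [-0.001, -0.001, 0.017, 0, 0, 0, 1], [-0.001, -0.001, 0.019, 0, 0, 0, 1], [-0.001, -0.001, 0.02, 0, 0, 0, 1], [-0.001, -0.001, 0.02, 0, 0, 0, 1]],
  ],
)

```text
time_s: 15.4
ee_pos: [0.56, 0.0711, 0.035]
eef_rot: [3.141, -0.0, 1.358]
force: [-2.3, 1.0, 1.9]
grip_width: 0.0334
grip_force: 20.0
```

```bash
python3 -c "
from h import *
st()"
```

```text
t 15.4 p [560.   71.1  35. ] rpy [ 3.1414e+00 -1.0000e-04  1.3578e+00] F [-2.3  1.   1.9] q [0.06 0.53 1.63 0.   0.98 0.27] w 0.033377087184039235 gf 20.00102698802948
cradle xy -0.2 -13.5
```

Converted, 22 mm / 500 = 0.044, 20 mm / 500 = 0.04.

Request:
arm_command(
  plan=[
    [[0, -0.0006, -0.0006, 0, 0, 0, 1], [0.004, -0.0008, -0.0006, 0, 0, 0, 1], [0.008, -0.0008, -0.0006, 0, 0, 0, 1], [0.012, -0.0008, -0.0006, 0, 0, 0, 1], [0.016, -0.0008, -0.0006, 0, 0, 0, 1], [0.02, -0.0008, -0.0006, 0, 0, 0, 1], [0.024, -0.0008, -0.0006, 0, 0, 0, 1], [0.028, -0.0008, -0.0006, 0, 0, 0, 1], [0.032, -0.0008, -0.0006, 0, 0, 0, 1], [0.036, -0.0008, -0.0006, 0, 0, 0, 1], [0.04, -0.0008, -0.0006, 0, 0, 0, 1], [0.044, -0.0008, -0.0006, 0, 0, 0, 1]],
  ],
)

```text
time_s: 16.6
ee_pos: [0.5643, 0.0927, 0.0351]
eef_rot: [3.141, -0.0, 1.358]
force: [0.2, -2.4, 1.3]
grip_width: 0.0338
grip_force: 20.0
```

```bash
cat > f.py <<'E'
from h import *
st(); f=np.array(ctrl.get_obs()['force']); print('F cradle x,y,z',(f[:2]@ex).round(2),(f[:2]@ey).round(2),f[2].round(2))
E
python3 f.py
```

```text
t 16.6 p [564.3  92.7  35.1] rpy [ 3.1413 -0.      1.3578] F [ 0.2 -2.4  1.3] q [ 0.1   0.54  1.61 -0.    0.99  0.31] w 0.03378359539984577 gf 20.002175867557526
cradle xy -0.5 8.6
F cradle x,y,z 0.75 -2.28 1.31
```

Converted, 4 mm / 500 = 0.008, 2.4 mm / 500 = 0.0048.

Request:
arm_command(
  plan=[
    [[0.0012, 0, -0.0004, 0, 0, 0, 1], [0.0024, 0, -0.0004, 0, 0, 0, 1], [0.0036, 0, -0.0004, 0, 0, 0, 1], [0.0048, 0, -0.0004, 0, 0, 0, 1], [0.006, 0, -0.0004, 0, 0, 0, 1], [0.007, 0, -0.0004, 0, 0, 0, 1], [0.008, 0, -0.0004, 0, 0, 0, 1]],
  ],
)

```text
time_s: 17.3
ee_pos: [0.565, 0.0965, 0.0352]
eef_rot: [-3.142, -0.0, 1.358]
force: [2.2, -1.8, 0.4]
grip_width: 0.0336
grip_force: 20.0
```

```bash
python3 f.py
```

```text
t 17.3 p [565.   96.5  35.2] rpy [-3.1416 -0.      1.3578] F [ 2.2 -1.8  0.4] q [0.11 0.54 1.6  0.   0.99 0.32] w 0.033645825092850974 gf 19.999774396419525
cradle xy -0.6 12.5
F cradle x,y,z 2.49 -1.29 0.42
```

Converted, 2 mm / 500 = 0.004, 1.5 mm / 500 = 0.003.

Request:
arm_command(
  plan=[
    [[0.001, 0.0004, 0, 0, 0, 0, 1], [0.002, 0.0006, 0, 0, 0, 0, 1], [0.003, 0.0006, 0, 0, 0, 0, 1], [0.004, 0.0006, 0, 0, 0, 0, 1], [0.004, 0.0006, 0, 0, 0, 0, 1]],
  ],
)

```text
time_s: 17.8
ee_pos: [0.5656, 0.0984, 0.0351]
eef_rot: [-3.141, 0.0, 1.358]
force: [0.7, -1.9, -0.1]
grip_width: 0.0336
grip_force: 20.0
```

```bash
python3 f.py
```

```text
t 17.8 p [565.6  98.4  35.1] rpy [-3.1413e+00  2.0000e-04  1.3578e+00] F [ 0.7 -1.9 -0.1] q [ 0.11  0.55  1.6  -0.    0.99  0.32] w 0.03361097579864769 gf 20.001484751701355
cradle xy -0.4 14.4
F cradle x,y,z 1.09 -1.75 -0.07
```

Converted, 1.5 mm / 500 = 0.003, 1 mm / 500 = 0.002.

Request:
arm_command(
  plan=[
    [[0.001, 0, 0, 0, 0, 0, 1], [0.002, 0, 0, 0, 0, 0, 1], [0.003, 0, 0, 0, 0, 0, 1], [0.003, 0, 0, 0, 0, 0, 1]],
  ],
)

```text
time_s: 18.2
ee_pos: [0.5659, 0.0994, 0.0351]
eef_rot: [-3.141, 0.001, 1.358]
force: [-2.3, -7.2, 1.1]
grip_width: 0.0332
grip_force: 20.0
```

```bash
python3 f.py
```

```text
t 18.2 p [565.9  99.4  35.1] rpy [-3.1411e+00  1.0000e-03  1.3578e+00] F [-2.3 -7.2  1.1] q [ 0.11  0.55  1.6  -0.    1.    0.32] w 0.0332367168755682 gf 20.001198649406433
cradle xy -0.4 15.4
F cradle x,y,z -0.69 -7.5 1.09
```

Converted, 0.8 mm / 500 = 0.0016, 0.4 mm / 500 = 0.0008.

Request:
arm_command(
  plan=[
    [[0.0008, 0, 0, 0, 0, 0, 1], [0.0016, 0, 0, 0, 0, 0, 1], [0.0016, 0, 0, 0, 0, 0, 1], [0.0016, 0, 0, 0, 0, 0, 1]],
  ],
)

```text
time_s: 18.6
ee_pos: [0.566, 0.0998, 0.0351]
eef_rot: [-3.141, 0.001, 1.358]
force: [-1.3, -8.9, 1.4]
grip_width: 0.0336
grip_force: 20.0
```

```bash
python3 f.py
```

```text
t 18.6 p [566.   99.8  35.1] rpy [-3.1410e+00  1.4000e-03  1.3576e+00] F [-1.3 -8.9  1.4] q [ 0.11  0.55  1.6  -0.    1.    0.33] w 0.033610315909413845 gf 20.001314878463745
cradle xy -0.4 15.9
F cradle x,y,z 0.66 -8.98 1.44
```

Converted, -140 mm / 500 = -0.28, -100 mm / 500 = -0.2.

Request:
arm_command(
  plan=[
    [[0.0016, 0, 0, 0, 0, 0, 0.2], [0.0016, 0, 0, 0, 0, 0, 0], [0.0016, 0, 0, 0, 0, 0, -0.2], [0.0016, 0, 0, 0, 0, 0, -0.2], [0, 0, 0, 0, 0, 0, -0.2], [0, 0, -0.02, 0, 0, 0, -0.2], [0, 0, -0.06, 0, 0, 0, -0.2], [0, 0, -0.12, 0, 0, 0, -0.2], [0, 0, -0.2, 0, 0, 0, -0.2], [0, 0, -0.28, 0, 0, 0, -0.2], [0, 0, -0.28, 0, 0, 0, -0.5], [0, 0, -0.28, 0, 0, 0, -1]],
  ],
)

```text
time_s: 19.8
ee_pos: [0.5664, 0.1007, 0.1763]
eef_rot: [3.14, -0.001, 1.358]
force: [-0.4, 0.5, -0.4]
grip_width: 0.069
grip_force: 0.0
```

```bash
cat > chk.py <<'E'
from h import *
import sys
p,y=st()
im,d,i=shot('wrist'); cv2.imwrite(f'pics/{sys.argv[1]}.png',im); P=cloud(d,i)*1000; D=P[...,:2]-O; u,v,z=D@ey,D@ex,P[...,2]
m=(d>0)&(abs(v)<3)&(z>52)&(z<64)&(u>50)&(u<100)
for k in range(70,96,1):
    w=m&(abs(u-k)<.5)
    if w.any(): print(k,w.sum(),round(float(np.median(z[w])),1),im[w].mean(0).round())
k=D@ex; H,S,V=cv2.split(cv2.cvtColor(im,cv2.COLOR_BGR2HSV))
r=((H<8)|(H>172))&(S>150)&(z>80)&(z<135); 
if r.sum()>50: q=P[r]; t=q[q[:,2]>np.percentile(q[:,2],97)-4]; print('knob',cv2.minEnclosingCircle(t[:,:2].astype(np.float32)),np.median(t[:,2]))
h=(d>0)&(abs(v)<20)&(u>-50)&(u<55)&(z>55)&(z<75); print('handle ztop',[(k,round(float(np.percentile(z[h&(abs(u-k)<3)],97)),1)) for k in range(-45,55,10) if (h&(abs(u-k)<3)).any()])
E
python3 chk.py w4; python3 -c "
from h import *
to(*(W(75,0)+159.5*ey),150,1.328)"
```

```text
t 19.8 p [566.4 100.7 176.3] rpy [ 3.1397e+00 -7.0000e-04  1.3578e+00] F [-0.4  0.5 -0.4] q [0.11 0.38 1.48 0.   1.28 0.33] w 0.06902752615493102 gf 0.0
cradle xy -0.1 16.8
70 11 60.9 [ 85. 161. 187.]
71 17 60.8 [ 85. 161. 187.]
72 10 60.4 [ 85. 161. 187.]
73 12 60.6 [ 85. 162. 187.]
74 15 60.9 [ 85. 162. 187.]
75 9 60.7 [ 86. 163. 187.]
76 18 61.2 [ 86. 164. 187.]
77 9 60.7 [ 86. 165. 187.]
78 18 60.7 [ 87. 165. 187.]
79 9 60.9 [ 87. 165. 187.]
80 18 61.0 [ 87. 165. 187.]
81 9 60.7 [ 87. 165. 187.]
82 18 57.9 [ 67. 127. 151.]
83 9 56.7 [23. 27. 28.]
84 18 56.3 [27. 28. 29.]
85 9 56.9 [27. 28. 29.]
86 18 56.8 [27. 28. 29.]
87 9 56.5 [27. 28. 29.]
88 18 56.7 [27. 29. 29.]
89 9 56.7 [28. 29. 29.]
90 16 55.2 [72. 74. 77.]
91 7 52.4 [172. 175. 181.]
92 17 52.9 [169. 172. 177.]
93 7 53.1 [172. 175. 180.]
94 13 53.0 [169. 172. 177.]
95 6 53.7 [176. 179. 183.]
knob ((670.8009033203125, 220.61978149414062), 13.160043716430664) 111.55841625006187
handle ztop [(-45, 65.6), (-35, 65.7), (-25, 65.6), (-15, 65.8), (-5, 65.4), (5, 65.6), (15, 65.6), (25, 65.5), (35, 65.8), (45, 65.7)]
t 19.85 p [565.9 100.6 175. ] rpy [-3.1412e+00  1.0000e-04  1.3578e+00] F [ 0.2 -0.2 -0.5] q [0.11 0.38 1.49 0.   1.28 0.33] w 0.07280588827947779 gf 0.0
cradle xy -0.6 16.7
shift [142.8  75.6  25. ] turn [-0.    0.    0.03]
```

View pics/w4.png

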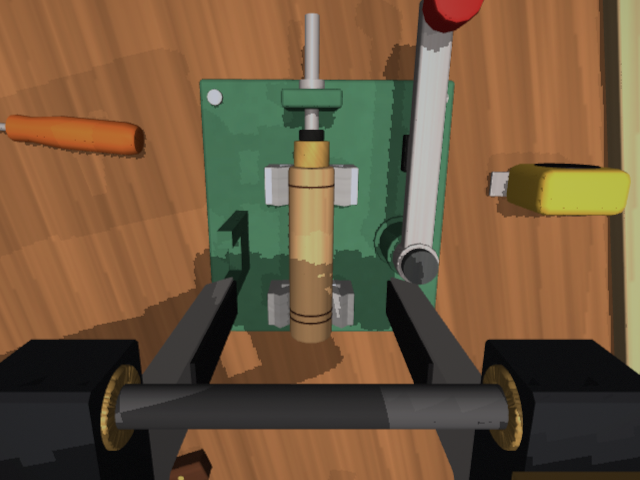

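The handle lies straight and level in both V-blocks at (311,230), with its ferrule meeting the black tip at (312,137). Now back to the knob.

Converted, 144 mm / 500 = 0.288, 115 mm / 500 = 0.23, 0.03 rad / 6.2832 = 0.0048.

Request:
arm_command(
  plan=[
    [[0.08, 0.04, 0, 0, 0, 0.0048, -1], [0.16, 0.088, 0, 0, 0, 0.0048, -1], [0.23, 0.126, 0, 0, 0, 0.0048, -1], [0.288, 0.156, 0, 0, 0, 0.0048, -1], [0.288, 0.156, 0.03, 0, 0, 0.0048, -1], [0.288, 0.156, 0.08, 0, 0, 0.0048, -1], [0.288, 0.156, 0.13, 0, 0, 0.0048, -1], [0.288, 0.156, 0.164, 0, 0, 0.0048, -1], [0.288, 0.156, 0.184, 0, 0, 0.0048, -1], [0.288, 0.156, 0.184, 0, 0, 0.0048, -0.5], [0.288, 0.156, 0.184, 0, 0, 0.0048, 0], [0.288, 0.156, 0.184, 0, 0, 0.0048, 0.2]],
  ],
)

```text
time_s: 21.05
ee_pos: [0.6734, 0.225, 0.0846]
eef_rot: [3.14, -0.001, 1.328]
force: [-0.4, -0.2, -0.2]
grip_width: 0.0737
grip_force: 0.0
```

```bash
python3 arc.py -1 .1
```

```text
t 21.05 p [673.4 225.   84.6] rpy [ 3.1399e+00 -9.0000e-04  1.3278e+00] F [-0.4 -0.2 -0.2] q [0.27 0.76 1.11 0.   1.27 0.51] w 0.07369670293249761 gf 0.0
cradle xy 78.2 161.0
rad 160.9944746983529 th 1.5904472985113554
```

Converted, 2 mm / 500 = 0.004, -0.5 mm / 500 = -0.001.

Request:
arm_command(
  plan=[
    [[-0.001, 0, 0.004, 0, 0, 0, 1], [-0.001, 0, 0.004, 0, 0, 0, 1], [-0.001, 0, 0.004, 0, 0, 0, 1], [-0.001, 0, 0.004, 0, 0, 0, 1], [-0.001, 0, 0.004, 0, 0, 0, 1], [-0.001, 0, 0.004, 0, 0, 0, 1], [-0.001, 0, 0.004, 0, 0, 0, 1], [-0.001, 0, 0.004, 0, 0, 0, 1], [-0.001, 0, 0.004, 0, 0, 0, 1], [-0.001, 0, 0.004, 0, 0, 0, 1]],
  ],
  squeeze=35,
)

```text
time_s: 22.05
ee_pos: [0.6728, 0.2244, 0.0812]
eef_rot: [3.142, -0.0, 1.328]
force: [0.2, -0.4, 0.5]
grip_width: 0.0277
grip_force: 35.0
```

Converted, -38 mm / 500 = -0.076, -35 mm / 500 = -0.07.

Request:
arm_command(
  plan=[
    [[0, 0, -0.01, 0, 0, 0, 1], [0, 0, -0.022, 0, 0, 0, 1], [0, 0, -0.034, 0, 0, 0, 1], [0, 0, -0.046, 0, 0, 0, 1], [0, 0, -0.058, 0, 0, 0, 1], [0, 0, -0.07, 0, 0, 0, 1], [0, 0, -0.076, 0, 0, 0, 1], [0, 0, -0.076, 0, 0, 0, 1], [0, 0, -0.076, 0, 0, 0, 1]],
  ],
)

```text
time_s: 22.95
ee_pos: [0.6722, 0.2234, 0.118]
eef_rot: [-3.139, 0.002, 1.327]
force: [-1.3, -6.1, -12.0]
grip_width: 0.0275
grip_force: 35.0
```

```bash
python3 arc.py -1 .9
```

```text
t 22.95 p [672.2 223.4 118. ] rpy [-3.1392e+00  2.3000e-03  1.3273e+00] F [ -1.3  -6.1 -12. ] q [ 0.27  0.73  1.08 -0.    1.33  0.51] w 0.027490675236307157 gf 34.996967911720276
cradle xy 77.3 159.2
rad 159.18995357299335 th 1.5850595042673792
-0.1 -0.7 -15.9
-0.2 -3.4 -31.6
-0.3 -7.6 -47.0
-0.4 -13.3 -61.9
-0.5 -20.5 -76.1
-0.6 -29.0 -89.6
-0.7 -38.9 -102.1
-0.8 -49.9 -113.6
```

Converted, -113.6 mm / 500 = -0.2272, -102.1 mm / 500 = -0.2042, -0.8 rad / 6.2832 = -0.1273.

Request:
arm_command(
  plan=[
    [[0, -0.016, 0, 0, 0, -0.008, 1], [-0.0014, -0.0318, 0, 0, 0, -0.0159, 1], [-0.0068, -0.0632, 0, 0, 0, -0.0318, 1], [-0.0152, -0.094, 0, 0, 0, -0.0477, 1], [-0.0266, -0.1238, 0, 0, 0, -0.0637, 1], [-0.041, -0.1522, 0, 0, 0, -0.0796, 1], [-0.058, -0.1792, 0, 0, 0, -0.0955, 1], [-0.0778, -0.2042, 0, 0, 0, -0.1114, 1], [-0.0888, -0.216, 0, 0, 0, -0.1194, 1], [-0.0998, -0.2272, 0, 0, 0, -0.1273, 1], [-0.0998, -0.2272, 0, 0, 0, -0.1273, 1]],
  ],
)

```text
time_s: 24.05
ee_pos: [0.5499, 0.2023, 0.1188]
eef_rot: [-3.14, 0.001, 2.129]
force: [4.3, -6.0, -13.5]
grip_width: 0.0274
grip_force: 35.0
```

```bash
python3 arc.py -1 .9
```

```text
t 24.05 p [549.9 202.3 118.8] rpy [-3.1401e+00  6.0000e-04  2.1291e+00] F [  4.3  -6.  -13.5] q [ 0.29  0.46  1.51 -0.    1.17 -0.27] w 0.02738198091191659 gf 34.99628484249115
cradle xy -37.8 112.6
rad 159.37778687484953 th 0.7847084229404651
-0.1 -0.9 -15.9
-0.2 -3.5 -31.6
-0.3 -7.7 -47.0
-0.4 -13.4 -61.9
-0.5 -20.5 -76.2
-0.6 -29.1 -89.6
-0.7 -38.9 -102.2
-0.8 -49.9 -113.7
```

Converted, -113 mm / 500 = -0.226, -108 mm / 500 = -0.216, -0.8 rad / 6.2832 = -0.1273.

Request:
arm_command(
  plan=[
    [[0, -0.016, 0, 0, 0, -0.008, 1], [-0.0018, -0.0318, 0, 0, 0, -0.0159, 1], [-0.007, -0.0632, 0, 0, 0, -0.0318, 1], [-0.0154, -0.094, 0, 0, 0, -0.0477, 1], [-0.0268, -0.1238, 0, 0, 0, -0.0637, 1], [-0.041, -0.1524, 0, 0, 0, -0.0796, 1], [-0.0582, -0.1792, 0, 0, 0, -0.0955, 1], [-0.0778, -0.2044, 0, 0, 0, -0.1114, 1], [-0.087, -0.216, 0, 0, 0, -0.1194, 1], [-0.0972, -0.226, 0, 0, 0, -0.1273, 1], [-0.0972, -0.226, 0, 0, 0, -0.1273, 1], [-0.0972, -0.226, 0, 0, 0, -0.1273, 1]],
  ],
)

```text
time_s: 25.25
ee_pos: [0.4805, 0.1021, 0.1193]
eef_rot: [3.141, 0.001, 2.927]
force: [4.2, -1.9, -13.4]
grip_width: 0.0273
grip_force: 35.0
```

```bash
python3 - <<'E'
from h import *
st()
r=np.array(ctrl.get_obs()['ee_pos'])[:2]*1000-W(75,0); print('bar dir',np.arctan2(*r[::-1]),'was 2.932')
im,d,i=shot('top'); P=cloud(d,i)*1000; D=P[...,:2]-O; u,v,z=D@ey,D@ex,P[...,2]
# bar line between column and knob
m=(d>0)&(abs(u)<20)&(v>-45)&(v<55)&(z>105)&(z<122); print(m.sum())
if m.sum()>40: l=cv2.fitLine(np.stack([v[m],u[m]],1).astype(np.float32),cv2.DIST_L2,0,.01,.01).ravel(); print('bar slope',l[1]/l[0],'mid',l[2:],'z',np.median(z[m]))
f=(d>0)&(abs(v+58)<9)&(abs(u)<35)&(z>70)&(z<92); print('fork u',np.percentile(u[f],[3,97]) if f.any() else None)
E
```

```text
t 25.25 p [480.5 102.1 119.3] rpy [3.1414e+00 7.0000e-04 2.9273e+00] F [  4.2  -1.9 -13.4] q [ 0.13  0.26  1.78 -0.    1.1  -1.22] w 0.027329014584174117 gf 34.996835589408875
cradle xy -84.4 0.0
bar dir 2.9283023162533763 was 2.932
257
bar slope 0.10877312 mid [27.523087  -0.6647867] z 112.0492095847242
fork u None
```

Converted, 17 mm / 500 = 0.034, 15 mm / 500 = 0.03.

Request:
arm_command(
  plan=[
    [[0, -0.0008, 0.006, 0, 0, 0, 1], [0, -0.0008, 0.012, 0, 0, 0, 1], [0, -0.0008, 0.018, 0, 0, 0, 1], [0, -0.0008, 0.022, 0, 0, 0, 1], [0, -0.0008, 0.026, 0, 0, 0, 1], [0, -0.0008, 0.03, 0, 0, 0, 1], [0, -0.0008, 0.034, 0, 0, 0, 1], [0, -0.0008, 0.034, 0, 0, 0, 1]],
  ],
)

```text
time_s: 26.1
ee_pos: [0.4803, 0.102, 0.102]
eef_rot: [3.142, 0.0, 2.928]
force: [5.7, -2.0, -11.6]
grip_width: 0.0272
grip_force: 35.0
```

```bash
python3 f.py
```

```text
t 26.1 p [480.3 102.  102. ] rpy [3.1415e+00 3.0000e-04 2.9278e+00] F [  5.7  -2.  -11.6] q [ 0.13  0.29  1.8  -0.    1.06 -1.22] w 0.027190081164144765 gf 34.99719679355621
cradle xy -84.5 -0.1
F cradle x,y,z 6.01 -0.78 -11.56
```

Converted, 6.5 mm / 500 = 0.013, 6 mm / 500 = 0.012.

Request:
arm_command(
  plan=[
    [[0, 0, 0.002, 0, 0, 0, 1], [0, 0, 0.004, 0, 0, 0, 1], [0, 0, 0.006, 0, 0, 0, 1], [0, 0, 0.008, 0, 0, 0, 1], [0, 0, 0.01, 0, 0, 0, 1], [0, 0, 0.011, 0, 0, 0, 1], [0, 0, 0.012, 0, 0, 0, 1], [0, 0, 0.013, 0, 0, 0, 1], [0, 0, 0.013, 0, 0, 0, 1]],
  ],
)

```text
time_s: 27.0
ee_pos: [0.4801, 0.1021, 0.0962]
eef_rot: [3.141, -0.0, 2.928]
force: [-5.7, -0.0, 7.2]
grip_width: 0.0274
grip_force: 35.0
```

```bash
python3 f.py
```

```text
t 27.0 p [480.1 102.1  96.2] rpy [ 3.1414e+00 -2.0000e-04  2.9279e+00] F [-5.7 -0.   7.2] q [ 0.13  0.29  1.8   0.    1.04 -1.22] w 0.02739477410680522 gf 35.00183701515198
cradle xy -84.9 -0.0
F cradle x,y,z -5.58 -1.24 7.24
```

Converted, -0.6 mm / 500 = -0.0012.

Request:
arm_command(
  plan=[
    [[0, 0, -0.0012, 0, 0, 0, 1], [0, 0, -0.0012, 0, 0, 0, 1], [0, 0, -0.0012, 0, 0, 0, 1]],
  ],
)

```text
time_s: 27.3
ee_pos: [0.4801, 0.1021, 0.0966]
eef_rot: [3.141, -0.0, 2.928]
force: [-5.2, 0.4, 6.0]
grip_width: 0.0276
grip_force: 35.0
```

Converted, -1 mm / 500 = -0.002, -0.8 mm / 500 = -0.0016.

Request:
arm_command(
  plan=[
    [[0, 0, -0.0016, 0, 0, 0, 1], [0, 0, -0.002, 0, 0, 0, 1], [0, 0, -0.002, 0, 0, 0, 1]],
  ],
)

```text
time_s: 27.6
ee_pos: [0.4801, 0.102, 0.0973]
eef_rot: [3.142, -0.0, 2.928]
force: [-3.3, 0.3, 1.9]
grip_width: 0.0275
grip_force: 35.0
```

Force near zero; release and back off straight up.

Converted, -90 mm / 500 = -0.18, -60 mm / 500 = -0.12.

Request:
arm_command(
  plan=[
    [[0, 0, -0.0006, 0, 0, 0, 0.4], [0, 0, -0.0006, 0, 0, 0, 0.2], [0, 0, -0.0006, 0, 0, 0, -0.2], [0, 0, -0.0006, 0, 0, 0, -0.6], [0, 0, -0.0006, 0, 0, 0, -0.6], [0, 0, -0.02, 0, 0, 0, -0.6], [0, 0, -0.06, 0, 0, 0, -0.6], [0, 0, -0.12, 0, 0, 0, -0.6], [-0.06, 0, -0.18, 0, 0, 0, -0.6], [-0.12, 0, -0.18, 0, 0, 0, -0.6], [-0.12, 0, -0.18, 0, 0, 0, -0.6]],
  ],
)

```text
time_s: 28.7
ee_pos: [0.5411, 0.0885, 0.1884]
eef_rot: [3.141, 0.002, 2.927]
force: [-0.3, -0.4, -0.0]
grip_width: 0.0753
grip_force: 0.0
```

```bash
python3 chk.py w5
```

```text
t 28.7 p [541.1  88.5 188.4] rpy [3.1410e+00 2.2000e-03 2.9269e+00] F [-0.3 -0.4 -0. ] q [ 0.1   0.31  1.55 -0.    1.28 -1.26] w 0.07533012733803321 gf 0.0
cradle xy -22.3 -0.4
70 7 61.2 [ 90. 171. 187.]
71 12 60.4 [ 90. 172. 187.]
72 7 60.5 [ 90. 172. 187.]
73 9 60.8 [ 90. 171. 187.]
74 10 60.4 [ 90. 171. 187.]
75 11 60.2 [ 89. 169. 187.]
76 8 60.5 [ 90. 172. 187.]
77 12 60.9 [ 89. 170. 187.]
78 9 60.3 [ 89. 170. 187.]
79 9 60.5 [ 89. 169. 187.]
80 9 60.5 [ 89. 169. 187.]
81 9 60.5 [ 85. 161. 181.]
82 8 60.2 [ 68. 125. 142.]
83 2 57.5 [42. 66. 76.]
84 7 56.2 [30. 33. 35.]
85 9 56.8 [28. 29. 30.]
86 10 56.5 [30. 31. 32.]
87 9 56.7 [29. 30. 31.]
88 9 57.2 [29. 30. 31.]
89 9 56.8 [39. 41. 42.]
90 6 55.8 [ 97.  99. 101.]
91 2 54.2 [120. 123. 129.]
92 5 52.7 [171. 174. 180.]
93 7 53.0 [175. 177. 183.]
94 8 53.2 [176. 179. 182.]
95 5 52.8 [176. 179. 184.]
knob ((478.6676025390625, 100.98111724853516), 13.683449745178223) 126.62693185491555
handle ztop [(-45, 65.5), (-35, 65.2), (-25, 65.3), (-15, 65.3), (15, 65.4), (25, 65.5), (35, 65.3), (45, 65.3)]
```

View pics/w5.png

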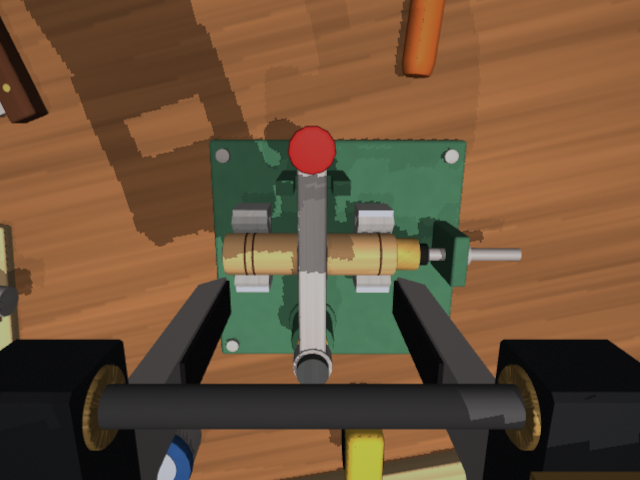

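The bar sits in the fork at 15 mm lift, with the knob at (312,150). The handle is under the pad with its ferrule against the tip at (422,254), and the gripper is clear.

```bash
python3 -c "
from station import ctrl
print(ctrl.hand_in())"
```

```text
the job is handed in; nothing more can be done
None
```

The job is handed in: the pale handle lies in both V-blocks with its ferrule against the stop (pressed to about 7–9 N), held only by the clamp bar, which I let down gently into its fork; it took about 29 s of the 69 s, and the hand-in returned no verdict.

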